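Set the date coder's back gauge home

TASK

The date coder is being changed over to tray lids: take the tamper and, with its foot reached in at a slant under the print head, nudge the back gauge (the loose aluminium fence on the bed) back in small gentle taps until it sits home and square against the stop hidden behind it. Do not shove the stop out of its setting, touch the fence with the gripper or disturb the things standing about; finally stand the tamper upright on the table again.

Things in the scene. Friction and masses are not known exactly. Their poses are not given: they have to be found in the camera images.
- coder: Bench date coder, fixed: white housing 270 deep x 250 wide x 260 mm high with a print head over a steel bed. Origin on the table below the middle of the head's front lip; x points to its rear (away from the robot at yaw 0), y to its left, z up. The bed's top is 30 mm above the table; it starts 95 mm in front of the lip. Side cheeks close the space under the head at y = +-113 mm from x = 15 mm back.
- head_lip (a point): Middle of the print head's lower front edge, 135 mm above the table (105 mm above the bed), straight above the coder's origin. The head's flat underside runs back from here; its front face rises upright to 210 mm, a cover behind to 260 mm. A knob sticks out 12 mm from the front face 25 mm to the left, 37 mm above the edge.
- type_holder (a point): Middle of the lower face of a steel block 28 x 40 mm that hangs under the head on the left, 115 mm above the table; keep to the right of it.
- fence: Back gauge: loose aluminium channel on the bed, 196 wide (y), 50 high and 50 mm deep, its flat 6 mm wall to the front, open to the rear (+x); 0.4 to 0.6 kg, held by friction only (2 to 6 N to slide). Origin: lower edge of its front face, middle, on the bed. Starts 6 to 19 mm behind the lip, up to 4 degrees askew. Home, set anew for each job, lies 43 to 61 mm behind the lip.
- home_pin (a joint): Small sprung switch pin midway between two hidden stop studs, 26 mm above the bed behind the fence: 0 = free, 0.003 m = pressed flush with the studs. It reads 0 until the fence is within 3 mm of home and does not tell where home is. Its spring (1 N) is weaker than the fence's friction: the fence stays where it is left.
- gauge_stop (a joint): How far the clamped block with the two stop studs (100 mm apart) has been shoved rearward out of its setting (m), 0 at the start. It holds against about 18 N, so against a push of some 20 N on the fence, and slips beyond that. The fence is square when it bears on both studs: if one end meets first, tap the other end on.
- tamper_grip (a point): Where to hold the tamper: on its axis, 190 mm above the underside of its foot, z up along the axis. Tamper: steel foot disc 44 mm wide, 14 mm thick; 14 mm steel shaft; round white nylon grip 26 mm wide from 140 to 224 mm above the underside. It stands on the table; 0.32 kg.
- tamper_foot (a point): Centre of the underside of the tamper's foot (disc 44 mm wide).
- label_roll: Bystander: white roll 92 mm wide, 52 mm high, standing on the table; origin at the middle of its underside.
- tie_tub: Bystander: small white tub 70 mm wide, 45 mm high; origin at the middle of its underside.
- steel_scoop: Bystander: steel scoop lying on the table, 206 mm long along its y, 60 mm wide, 32 mm high; origin at its middle on the table.
There are look-alikes about, which are no part of the job. Leave any red look-alike of the part that bears tamper_grip alone.

How it is judged:
By the outcome, as a careful person would: the job done as asked, in the order asked, and still so for the second after the job is handed in, with the robot touching nothing.
It also fails if it takes over 72 s, if anything falls off the work surface, if the arm or the gripper's body presses on something with over 40 N, if the wrist force passes 120 N, or if a joint passes its speed limit or range.

ROBOT

A 6-joint arm with a two-finger parallel gripper is mounted at the origin on a cart in front of the work surface, level with it; the furniture and walls round the work are solid. World frame = base frame: x ahead of the robot, y to its left, z up, the work surface at z = 0. Lengths are in m, angles in rad, forces in N, time in s.
With the tool pointing down it reaches from about 0.35 to 0.8 m from the base axis. Payload 7.3 kg.
Tool frame: the origin (TCP) lies between the finger pads; the fingertips stand 25 mm ahead of it and the grasp point (between the pads) lies 6 mm ahead of it (r.tip_extent is the distance from the TCP to the fingertips, in m); z points along the fingers, y is the line along which they close (so a half turn about z gives the same grasp; the last joint's range is limited). The gripper opens to 85 mm and grips with 20 to 120 N. Pads are 22 mm wide; open, the fingers measure 114 mm over their backs; the gripper's body (76 mm by 85 mm) begins 54 mm behind the grasp point. The pads swing forward as they close: fully open they stand 13 mm farther back than shut.
Start: joints at [-1.252, 0.342, 1.524, -0, 1.275, -0.146], TCP at [0.235, -0.469, 0.219] pointing down, gripper open.
Joint ranges: [-2.53, 2.53], [-0.77, 2.02], [0.04, 2.7], [-1, 4.14], [0.28, 2.66], [-3.11, 3.11]. Speed limits (rad/s): [2.57, 2.57, 3.14, 3.14, 3.14, 3.14].

INTERFACE

Orientations are given as a unit quaternion [x, y, z, w].
In Python, from workcell import r, command_gripper, optics gives the robot as it stands. The module is installed in compiled form; this text tells all that it offers. Calls block until the motion is done:
- r.reach(position, orientation): joint-space move of the TCP to a pose.
- r.move_straight(position, orientation=None, speed=0.15, max_force=None): straight line of the TCP; orientation=None keeps the orientation; speed is the mean speed in m/s. With max_force (N) it stops when the force on the tool has changed by that much, and returns True; else False.
- r.movej(angles): joint-space move.
- command_gripper(opening, force=None): finger opening in m; force is the grip in N (None keeps the last); returns when the fingers have stopped.
- r.hold(seconds).
- r.solve_ik(position, orientation): joint angles nearest the present ones, or None.
- r.read_state(): the state.
- optics.get_image(name): name is "side" or "top"; returns (picture, depth): 384x512x3 uint8, red, green, blue; 384x512 float32, m along the optical axis (not along the pixel's ray), 0 where there is no reading.
- optics.camera_model(name): a dict with "K" (3x3 intrinsics, pixels), "R" (3x3) and "t" (3): a world point X has camera coordinates R X + t. Camera axes: x right, y down, z forward; pixel columns grow to the right and rows downward; lengths in m; the calibration is good to about 2 mm. A picture is of the moment at which its call begins. camera_model takes no time and is no camera call.
A pose or a line that the arm cannot do raises r.PlanningError and nothing moves.
- r.finish_job(): hands the job in; it is judged then, once.
The state is a dict: "time_s": time; "joint_positions": joint angles; "dq": joint speeds; "tau": joint torques, N m; "eef_pos": TCP position; "eef_rot": TCP orientation; "contact_force": force on the tool from outside, world axes, zero at the start; "torque": the same for the moment, N m; "grip_width": finger opening in m; "grip_force": force on a finger pad.
Only numpy, scipy, OpenCV 4.12 (cv2) and the standard library are available. Lean on these libraries where they do the work, as an engineer would, in place of code of your own. Each camera call takes 0.05 s, during which the arm holds its last target. There are 200 camera calls.

## Working session

There is one attempt and no reset: what is moved stays moved. The work goes in short steps, each a Python script; the robot and the scene stay as the last script left them, time stands still between calls to the robot, and variables do not carry over. Pictures are saved under pics/ and viewed, at most 10 in all, crops included, and the job is handed in when it is done.

```bash
mkdir -p pics; python3 - <<'E'
from workcell import r, optics
import cv2,numpy as np
for n in("side","top"):
    p,d=optics.get_image(n); np.savez(f"{n}0.npz",p=p,d=d)
    cv2.imwrite(f"pics/{n}0.png",cv2.resize(p[:,:,::-1],(768,576)))
    m=optics.camera_model(n); print(n,m["K"],m["R"],m["t"], -m["R"].T@m["t"])
print(r.read_state())
E
```

```text
side [[367.80088194   0.         253.14879818]
 [  0.         367.80088194 193.3596828 ]
 [  0.           0.           1.        ]] [[ 0.50515425 -0.86284258  0.01794061]
 [-0.36682859 -0.23348494 -0.90051184]
 [ 0.78118882  0.44831625 -0.43446123]] [-0.28111179  0.32075717  0.74276887] [-0.32057502 -0.5006586   0.61659323]
top [[392.29324593   0.         261.07964068]
 [  0.         392.29324593 186.84686215]
 [  0.           0.           1.        ]] [[ 0.05525572 -0.99846359  0.00415559]
 [-0.9363603  -0.05326298 -0.34697614]
 [ 0.34666438  0.01528129 -0.93786475]] [-0.03088501  0.54067622  1.15025851] [ 0.10922067 -0.01961696  1.266517  ]
{'time_s': 0.1, 'joint_positions': array([-1.25198061e+00,  3.42633868e-01,  1.52487282e+00, -1.69797990e-05,
        1.27543042e+00, -1.46011282e-01]), 'dq': array([ 0.0011788 , -0.00108027, -0.00227931,  0.00097747,  0.00069772,
        0.00180415]), 'tau': array([ 2.54554558e-03, -4.34445548e+01, -2.46491647e+01, -5.02555872e-05,
        4.62755183e-03,  1.72053785e-06]), 'eef_pos': array([ 0.23523613, -0.46894531,  0.21842242]), 'eef_rot': array([ 9.73112546e-01,  2.30329157e-01, -6.61001430e-05, -6.69020744e-04]), 'contact_force': array([-0.04082435,  0.48436892, -0.21210796]), 'torque': array([ 0.04400941, -0.02017942, -0.04737785]), 'grip_force': 0.0, 'grip_width': 0.08512948567523504}
```

View pics/side0.png

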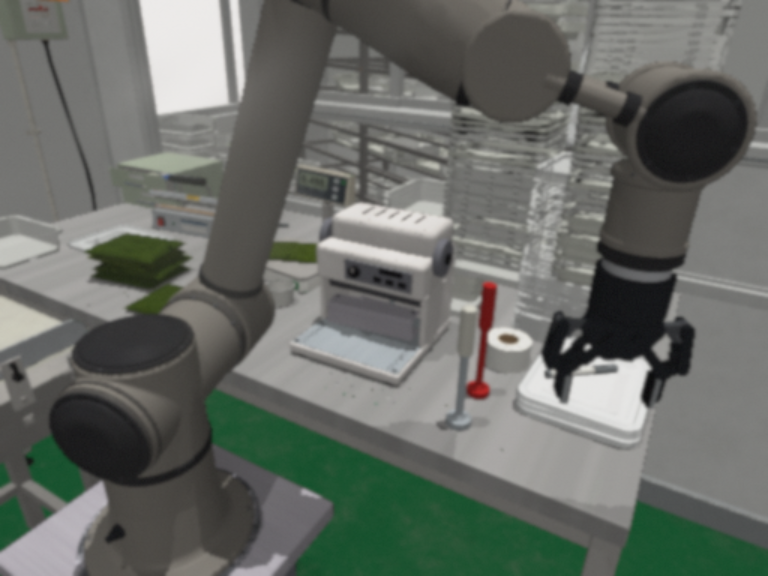

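View pics/top0.png

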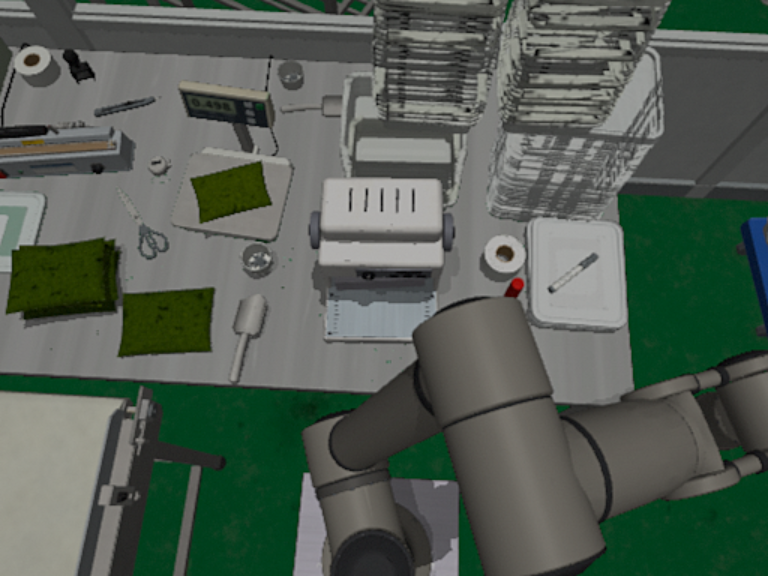

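The side view shows a white-gripped tamper, with its grip at (466,330) and foot at (459,421). The red look-alike stands beside it, with its foot at (479,390) and top at (489,290). The other candidates are scoops at top-view (245,335) and (320,104), and none of them has a disc foot. I choose the white-gripped tamper and will check it in a close crop.

```bash
cat > h.py <<'E'
import numpy as np,cv2
from workcell import r, command_gripper, optics
from scipy.spatial.transform import Rotation as Rn
def ray(n,u,v):
    m=optics.camera_model(n);R,t=m["R"],m["t"]
    return -R.T@t, R.T@np.linalg.inv(m["K"])@np.array([u,v,1.])
def onz(n,u,v,z):
    c,d=ray(n,u,v); return c+d*(z-c[2])/d[2]
def proj(n,X):
    m=optics.camera_model(n); q=m["K"]@(m["R"]@np.asarray(X,float)+m["t"]); return q[:2]/q[2]
def cloud(n,d):
    m=optics.camera_model(n);v,u=np.mgrid[:384,:512]
    c=np.stack([u,v,np.ones_like(u)],-1)@np.linalg.inv(m["K"]).T*d[...,None]
    return (c-m["t"])@m["R"]
def crop(p,x0,y0,x1,y1,s,f):
    cv2.imwrite(f,cv2.resize(p[y0:y1,x0:x1,::-1],None,fx=s,fy=s,interpolation=cv2.INTER_CUBIC))
E
python3 - <<'E'
from h import *
f=np.load("side0.npz");p,d=f["p"],f["d"]; crop(p,185,130,365,300,4,"pics/c1.png")
C=cloud("side",d); hsv=cv2.cvtColor(p,cv2.COLOR_RGB2HSV)
# tamper: points around foot and grip
print("foot",onz("side",306,280.7,.014),"griptop",onz("side",310.5,202,.224))
for v in range(205,284,6):
    row=[(u,)+tuple(np.round(C[v,u],3)) for u in range(298,320,2) if d[v,u]>0 and .01<C[v,u,2]<.25 and C[v,u,0]<.52]
    if row: a=np.array(row);print(v,np.round(a.mean(0),3),len(a), a[:,0].min(),a[:,0].max())
print("bed corners",[onz("side",u/1.5,v/1.5,.03).round(3) for u,v in((293,345),(400,376),(447,325))])
t=np.load("top0.npz");Ct=cloud("top",t["d"])
s=(Ct[...,2]>.245)&(Ct[...,2]<.275)&(Ct[...,0]>.5)&(Ct[...,0]<1)&(abs(Ct[...,1])<.3)
pts=Ct[s][:,:2].astype(np.float32);print(len(pts),cv2.minAreaRect(pts*1000))
E
```

```text
foot [ 0.39488292 -0.24973367  0.014     ] griptop [ 0.41753615 -0.23337298  0.224     ]
205 [ 3.12e+02  4.04e-01 -2.43e-01  2.25e-01] 5 308.0 316.0
211 [ 3.12e+02  3.96e-01 -2.47e-01  2.13e-01] 5 308.0 316.0
217 [ 3.12e+02  3.98e-01 -2.48e-01  1.97e-01] 5 308.0 316.0
223 [ 3.11e+02  3.97e-01 -2.47e-01  1.81e-01] 6 306.0 316.0
229 [ 3.10e+02  3.96e-01 -2.47e-01  1.65e-01] 5 306.0 314.0
235 [ 3.10e+02  3.96e-01 -2.48e-01  1.49e-01] 5 306.0 314.0
241 [ 3.10e+02  4.02e-01 -2.47e-01  1.29e-01] 3 308.0 312.0
247 [ 3.105e+02  4.240e-01 -2.430e-01  9.600e-02] 4 306.0 318.0
253 [ 3.105e+02  4.240e-01 -2.440e-01  8.000e-02] 4 306.0 318.0
259 [ 3.12e+02  4.53e-01 -2.40e-01  4.10e-02] 7 306.0 318.0
265 [ 3.07e+02  3.98e-01 -2.47e-01  6.00e-02] 2 306.0 308.0
271 [ 3.06e+02  4.02e-01 -2.45e-01  3.80e-02] 3 304.0 308.0
277 [ 3.05e+02  4.02e-01 -2.44e-01  1.80e-02] 8 298.0 312.0
283 [ 3.06e+02  3.87e-01 -2.53e-01  1.40e-02] 5 302.0 310.0
bed corners [array([0.42 , 0.123, 0.03 ]), array([ 0.438, -0.112,  0.03 ]), array([ 0.662, -0.107,  0.03 ])]
5679 ((804.2383422851562, -32.941162109375), (439.94134521484375, 547.4452514648438), 26.565723419189453)
```

View pics/c1.png

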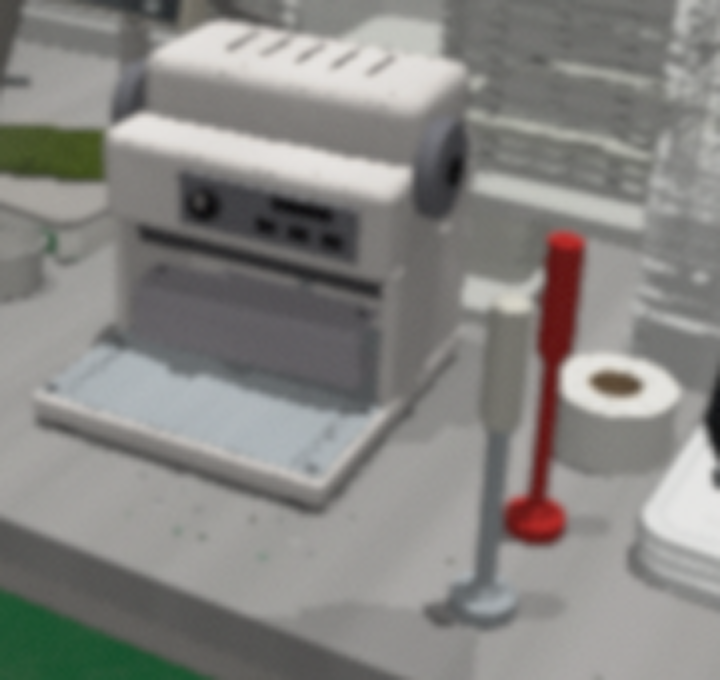

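The crop confirms the choice: the tamper has a white nylon grip and a steel foot at crop (485,600), and the red one stands behind it at (537,520). The fence face is visible under the head from crop (135,330) to (375,395), with the label roll at (615,400).

```bash
python3 - <<'E'
from h import *
f=np.load("side0.npz");p,d=f["p"],f["d"];C=cloud("side",d)
hsv=cv2.cvtColor(p,cv2.COLOR_RGB2HSV)
red=((hsv[...,0]<8)|(hsv[...,0]>172))&(hsv[...,1]>150)&(hsv[...,2]>60)&(C[...,2]>.01)&(C[...,2]<.3)&(C[...,0]>.3)
print("red",np.median(C[red],0),red.sum())
def box(x0,y0,x1,y1):  # crop px -> points
    a=slice(130+y0//4,130+y1//4),slice(185+x0//4,185+x1//4); q=C[a].reshape(-1,3); return q[d[a].ravel()>0]
def fit(q,n):
    for _ in range(4):
        A=np.c_[q[:,1],np.ones(len(q))];k=np.linalg.lstsq(A,q[:,0],rcond=None)[0];e=q[:,0]-A@k;q=q[abs(e)<max(2*e.std(),.002)]
    print(n,"x=%.4f*y+%.4f"%tuple(k),"yaw",-np.degrees(np.arctan(k[0])),"std",e.std(),len(q),q.min(0),q.max(0))
q=np.vstack([box(110,140,180,220),box(360,200,405,275)]);fit(q[(q[:,2]>.14)&(q[:,2]<.205)],"head")
q=box(130,260,385,410);fit(q[(q[:,2]>.045)&(q[:,2]<.072)&(q[:,0]<.6)],"fence")
q=box(100,390,320,440);print("bed z",np.median(q[:,2]))
t=np.load("top0.npz");Ct=cloud("top",t["d"])
print("table z",np.median(C[290:300,280:300,2]))
print("label roll/tub side", onz("side",(615/4+185),(382/4+130),.052))
E
```

```text
red [ 0.49510692 -0.24330467  0.15104749] 395
head x=-0.0418*y+0.5330 yaw 2.394170294534629 std 0.001608007794045368 437 [ 0.52484086 -0.10164626  0.14039563] [0.54033062 0.13727702 0.20463954]
fence x=-0.1081*y+0.5512 yaw 6.168891198520858 std 0.0014056085962887272 383 [ 0.53667948 -0.0734541   0.04507537] [0.5610439  0.11990416 0.07189751]
bed z 0.030359156582909216
table z 0.00026918024167001326
label roll/tub side [ 0.64083186 -0.24874664  0.052     ]
```

```bash
cat >> h.py <<'E'
YAW=np.radians(2.4); ORG=np.array([.5325,.0155,0])
GP=.190+.006   # TCP distance above underside along the axis
def quat(th,psi,sg=1):
    z=np.array([np.sin(th)*np.cos(psi),np.sin(th)*np.sin(psi),-np.cos(th)])
    y=sg*np.array([-np.sin(psi),np.cos(psi),0]); x=np.cross(y,z)
    return Rn.from_matrix(np.c_[x,y,z]).as_quat(), z
def w(x,y,z): # coder -> world
    c,s=np.cos(YAW),np.sin(YAW); return ORG+np.array([c*x-s*y,s*x+c*y,z])
def push(x,y,th=np.radians(40),clear=.003,sg=1,psi=YAW,gp=None):
    """TCP pose with the foot's leading rim at coder x,y; lowest rim clear above the bed"""
    q,z=quat(th,psi,sg); cx=x-.022*np.cos(th); cz=.03+clear+.022*np.sin(th)
    return w(cx,y,cz)-z*(gp or GP), q
E
python3 - <<'E'
from h import *
P=np.array([.406,-.242,0])
for sg in(1,-1):
  q,_=quat(0,0,sg)
  for n,(p,qq) in {"hi":(P+[0,0,.34],q),"gr":(P+[0,0,GP],q),"lift":(P+[0,0,.30],q),
     **{f"p{x}{y}":push(x,y,sg=sg) for x in(-.09,0.,.06) for y in(-.045,.045)}}.items():
    j=r.solve_ik(p,qq); print(sg,n,p.round(3),None if j is None else j.round(2))
E
```

```text
1 hi [ 0.406 -0.242  0.34 ] [-0.7   0.17  1.42 -0.    1.55 -2.27]
1 gr [ 0.406 -0.242  0.196] [-0.7   0.27  1.7  -0.    1.18 -2.27]
1 lift [ 0.406 -0.242  0.3  ] [-0.7   0.19  1.51 -0.    1.44 -2.27]
1 p-0.09-0.045 [ 0.302 -0.039  0.197] [-1.3  -0.5   2.56  0.8   1.06  2.97]
1 p-0.090.045 [0.298 0.051 0.197] [-0.45 -0.53  2.57  0.62  0.55 -2.5 ]
1 p0.0-0.045 [ 0.392 -0.035  0.197] [-0.66 -0.19  2.44  0.96  0.53 -3.03]
1 p0.00.045 [0.388 0.054 0.197] None
1 p0.06-0.045 [ 0.452 -0.033  0.197] [-0.49 -0.05  2.33  0.97  0.4  -2.92]
1 p0.060.045 [0.448 0.057 0.197] None
-1 hi [ 0.406 -0.242  0.34 ] [-0.7   0.17  1.42 -0.    1.55  0.87]
-1 gr [ 0.406 -0.242  0.196] [-0.7   0.27  1.7  -0.    1.18  0.87]
-1 lift [ 0.406 -0.242  0.3  ] [-0.7   0.19  1.51 -0.    1.44  0.87]
-1 p-0.09-0.045 [ 0.302 -0.039  0.197] [-1.3  -0.5   2.56  0.8   1.06 -0.18]
-1 p-0.090.045 [0.298 0.051 0.197] [-0.45 -0.53  2.57  0.62  0.55  0.64]
-1 p0.0-0.045 [ 0.392 -0.035  0.197] [-0.66 -0.19  2.44  0.96  0.53  0.11]
-1 p0.00.045 [0.388 0.054 0.197] None
-1 p0.06-0.045 [ 0.452 -0.033  0.197] [-0.49 -0.05  2.33  0.97  0.4   0.22]
-1 p0.060.045 [0.448 0.057 0.197] None
```

```bash
python3 - <<'E'
import re
s=open("h.py").read()
s=s[:s.index("def push")]+'''
def push(x,y,th=np.radians(40),clear=.003,sg=-1,psi=YAW,dl=0.,g=.190):
    """TCP pose, tool tilted dl less than the tamper; foot's leading rim at coder x,y"""
    _,a=quat(th,psi,sg); q,z=quat(th-dl,psi,sg)
    ex=np.array([np.cos(YAW),np.sin(YAW),0]); u=ex-a*(a@ex); u/=np.linalg.norm(u)
    c=w(x,y,0)-.022*u; c[2]=.03+clear+.022*np.sin(th)
    return c-a*g-z*.006, q
'''
open("h.py","w").write(s)
E
python3 - <<'E'
from h import *
D=np.radians
for dl in(0,12,18):
 for th in(36,40,44):
  for ps in(-20,0,15,30):
   js=[r.solve_ik(*push(x,y,D(th),psi=YAW+D(ps),dl=D(dl))) for y in(-.045,.045) for x in(-.1,-.06,-.02,.02,.06)]
   if all(j is not None for j in js):
     js=np.array(js); st=max(abs(np.diff(js[:5],axis=0)).max(),abs(np.diff(js[5:],axis=0)).max())
     print(dl,th,ps,"minj5 %.2f step %.2f"%(js[:,4].min(),st), js[:,2].max().round(2))
E
```

```text
0 36 -20 minj5 0.36 step 0.15 2.47
0 36 0 minj5 0.33 step 0.29 2.49
0 36 15 minj5 0.56 step 0.25 2.48
0 36 30 minj5 0.81 step 0.18 2.39
0 40 15 minj5 0.54 step 0.39 2.56
0 40 30 minj5 0.82 step 0.21 2.46
0 44 15 minj5 0.56 step 0.64 2.65
0 44 30 minj5 0.85 step 0.23 2.52
12 36 -20 minj5 0.65 step 0.11 2.32
12 36 0 minj5 0.65 step 0.14 2.34
12 36 15 minj5 0.73 step 0.14 2.33
12 36 30 minj5 0.87 step 0.12 2.27
12 40 -20 minj5 0.53 step 0.11 2.39
12 40 0 minj5 0.52 step 0.20 2.42
12 40 15 minj5 0.65 step 0.18 2.41
12 40 30 minj5 0.83 step 0.15 2.33
12 44 -20 minj5 0.41 step 0.13 2.47
12 44 0 minj5 0.39 step 0.29 2.5
12 44 15 minj5 0.58 step 0.25 2.49
12 44 30 minj5 0.80 step 0.18 2.4
18 36 -20 minj5 0.79 step 0.10 2.25
18 36 0 minj5 0.79 step 0.11 2.26
18 36 15 minj5 0.84 step 0.11 2.26
18 36 30 minj5 0.93 step 0.10 2.21
18 40 -20 minj5 0.68 step 0.11 2.32
18 40 0 minj5 0.67 step 0.14 2.34
18 40 15 minj5 0.74 step 0.14 2.33
18 40 30 minj5 0.87 step 0.12 2.27
18 44 -20 minj5 0.56 step 0.11 2.4
18 44 0 minj5 0.55 step 0.19 2.42
18 44 15 minj5 0.66 step 0.18 2.41
18 44 30 minj5 0.83 step 0.14 2.34
```

```bash
cat >> h.py <<'E'
D=np.radians
DL=D(12); TAM=np.array([.406,-.241,0])
def grasp(h=0.,P=None): # tamper upright, underside at height h
    q,z=quat(-DL,YAW,-1); return (TAM if P is None else P)+[0,0,.190+h]-z*.006, q
E
python3 - <<'E'
from h import *
r.reach(*grasp(.12)); command_gripper(.06)
p,d=optics.get_image("side"); np.savez("s1.npz",p=p,d=d); crop(p,220,60,380,300,2.5,"pics/s1.png")
print(r.read_state()["time_s"])
E
```

```text
1.6917
```

View pics/s1.png

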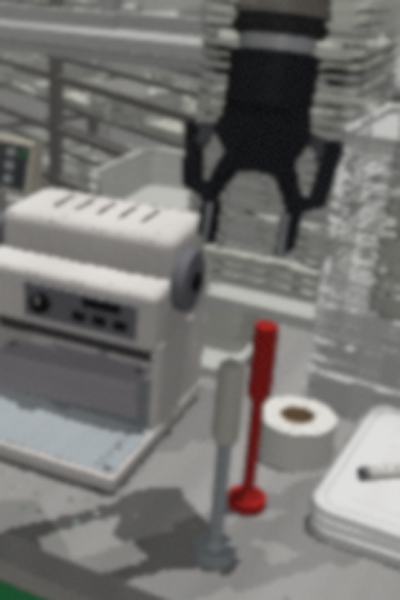

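The gripper is above with its tips at crop (208,235) and (290,250). The tamper top is at (230,362) and its foot at (215,550). I'll check the aim by projecting these points.

```bash
python3 - <<'E'
from h import *
for z in(.014,.14,.182,.224): print(z,(proj("side",TAM+[0,0,z])-[220,60])*2.5)
s=r.read_state(); z=Rn.from_quat(s["eef_rot"]).apply([0,0,.02]); print("tips",(proj("side",s["eef_pos"]+z)-[220,60])*2.5, s["eef_pos"],grasp(.12)[0])
f=np.load("s1.npz");p=f["p"]
for v in(215,222,229): print(v,p[v,300:326].astype(int).sum(1))
E
```

```text
0.014 [211.37324672 542.89401476]
0.14 [221.60033856 438.67838848]
0.182 [225.29445054 401.03482377]
0.224 [229.14632138 361.78367223]
tips [235.32993719 291.47291657] [ 0.40704531 -0.24127641  0.3157882 ] [ 0.40724638 -0.24094776  0.31586889]
215 [373 386 403 413 410 392 345 299 292 301 312 319 324 321 323 318 328 353
 335 248 157 127 135 140 134 129]
222 [389 393 392 393 381 349 307 290 301 313 317 321 319 318 317 326 365 414
 427 389 300 206 141 166 280 445]
229 [394 400 394 381 355 313 293 297 313 315 324 320 321 317 320 349 400 426
 403 325 226 150 136 171 245 353]
```

```bash
python3 - <<'E'
from h import *
p,d=optics.get_image("side"); s=r.read_state(); R=Rn.from_quat(s["eef_rot"])
for y in(-.03,.03): print("tip",(proj("side",s["eef_pos"]+R.apply([0,y,.02]))-[220,60])*2.5)
print(s["grip_width"], s["eef_pos"])
crop(p,220,60,380,300,2.5,"pics/s2.png"); C=cloud("side",d)
m=(d>0)&(p.max(2)<60)&(C[...,2]<.40)&(C[...,2]>.24)&(abs(C[...,0]-.4)<.1)&(abs(C[...,1]+.24)<.1)
q=C[m]; print(q.min(0),q.max(0)); lo=q[q[:,2]<q[:,2].min()+.03]; print(lo.mean(0),np.percentile(lo,[5,95],axis=0))
E
```

```text
tip [203.75134252 284.80375491]
tip [267.75943853 298.19927726]
0.06034732952396933 [ 0.40710785 -0.24118867  0.31581656]
[ 0.39945261 -0.30505503  0.33763937] [ 0.4367529  -0.18040811  0.39999236]
[ 0.41103774 -0.24428308  0.35459824] [[ 0.403474   -0.28485528  0.34247361]
 [ 0.41795535 -0.20145723  0.3662004 ]]
```

View pics/s2.png

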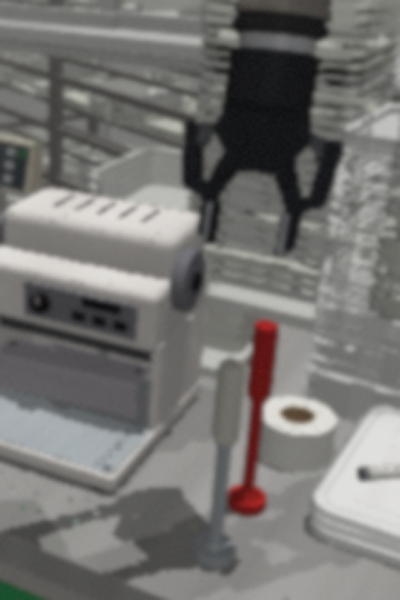

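```bash
python3 - <<'E'
from h import *
print(r.tip_extent)
f=np.load("s1.npz");p,d=f["p"],f["d"];C=cloud("side",d)
m=(d>0)&(C[...,2]<.40)&(C[...,2]>.24)&(abs(C[...,0]-.41)<.06)&(abs(C[...,1]+.24)<.08)
for a in np.arange(.26,.40,.01):
    q=C[m&(C[...,2]>=a)&(C[...,2]<a+.01)]; print(round(a,2),len(q),q.mean(0).round(3) if len(q) else "")
E
```

```text
0.025
0.26 0 
0.27 0 
0.28 0 
0.29 0 
0.3 0 
0.31 0 
0.32 0 
0.33 23 [ 0.409 -0.237  0.337]
0.34 69 [ 0.409 -0.242  0.345]
0.35 79 [ 0.411 -0.246  0.355]
0.36 79 [ 0.413 -0.245  0.365]
0.37 85 [ 0.415 -0.242  0.376]
0.38 177 [ 0.417 -0.244  0.385]
0.39 167 [ 0.418 -0.243  0.395]
0.4 0
```

```bash
python3 - <<'E'
from h import *
f=np.load("side0.npz");p,d=f["p"],f["d"];C=cloud("side",d)
m=(d>0)&(C[...,2]<.40)&(C[...,2]>.15)&(abs(C[...,0]-.235)<.09)&(abs(C[...,1]+.469)<.09)
for a in np.arange(.15,.30,.01):
    q=C[m&(C[...,2]>=a)&(C[...,2]<a+.01)]; print(round(a,2),len(q),q.mean(0).round(3) if len(q) else "")
s=r.read_state(); print(s["joint_positions"],s["eef_pos"],s["eef_rot"],s["time_s"],[a for a in dir(r) if a[0]!="_"])
print(r.solve_ik(*grasp(.12)))
E
```

```text
0.15 0 
0.16 0 
0.17 0 
0.18 0 
0.19 0 
0.2 0 
0.21 0 
0.22 0 
0.23 0 
0.24 32 [ 0.241 -0.484  0.248]
0.25 120 [ 0.234 -0.477  0.255]
0.26 131 [ 0.234 -0.474  0.265]
0.27 141 [ 0.233 -0.474  0.275]
0.28 119 [ 0.233 -0.478  0.285]
0.29 349 [ 0.23  -0.469  0.296]
[-0.60964681  0.30114966  1.33668887 -0.12692937  1.67054296  0.91767817] [ 0.40710785 -0.24118867  0.31581656] [ 0.99430611  0.02057803 -0.10453423  0.00211977] 1.7417 ['PlanningError', 'finish_job', 'hold', 'move_straight', 'movej', 'reach', 'read_state', 'solve_ik', 'tip_extent']
[-0.60904612  0.30107011  1.33665103 -0.12695033  1.6705756   0.91776687]
```

The depth in both pictures shows the fingertips about 38 mm higher than the stated TCP implies. I'll descend to the nominal height with a force guard and look again before closing.

```bash
python3 - <<'E'
from h import *
p,q=grasp(0); print(r.move_straight(p,q,speed=.1,max_force=4))
im,d=optics.get_image("side"); s=r.read_state(); print(s["eef_pos"],s["contact_force"],s["time_s"])
crop(im,250,120,370,270,4,"pics/s3.png")
t,dt=optics.get_image("top"); np.savez("t3.npz",p=t,d=dt)
C=cloud("side",d); m=(d>0)&(im.max(2)<70)&(abs(C[...,0]-.41)<.06)&(abs(C[...,1]+.24)<.08)&(C[...,2]>.1)
print(np.sort(C[m][:,2])[:5])
E
```

```text
False
[ 0.40753058 -0.24115813  0.19643331] [-0.46101637  0.22240934  0.76423714] 3.1417
[0.22070759 0.22300498 0.22365259 0.22467854 0.2247001 ]
```

View pics/s3.png

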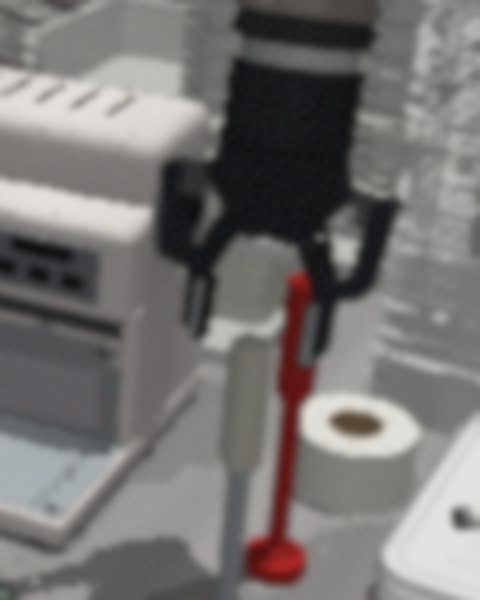

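The picture shows the fingertips at crop (195,335) and (312,362), level with the tamper's top at (250,340). So the true grasp point lies about 37 mm behind the one the stated TCP gives. I'll correct for this and recheck reach.

```bash
sed -i 's/z\*\.006/z*TO/' h.py; sed -i '1i TO=.006-.037  # grasp point ahead of reported TCP, as seen' h.py
python3 - <<'E'
from h import *
for dl in(6,12,18,24):
 print("grasp",dl)
 for th in(36,40,44):
  for ps in(-10,0,10,20):
   js=[r.solve_ik(*push(x,y,D(th),psi=YAW+D(ps),dl=D(dl))) for y in(-.05,.05) for x in(-.1,-.06,-.02,.02,.06)]
   if all(j is not None for j in js):
     js=np.array(js); st=max(abs(np.diff(js[:5],axis=0)).max(),abs(np.diff(js[5:],axis=0)).max())
     print(dl,th,ps,"minj5 %.2f step %.2f"%(js[:,4].min(),st), js[:,2].max().round(2),js[:,1].min().round(2))
E
```

```text
grasp 6
6 36 -10 minj5 0.38 step 0.16 2.46 -0.29
6 36 0 minj5 0.38 step 0.16 2.46 -0.29
6 36 10 minj5 0.46 step 0.16 2.46 -0.3
6 36 20 minj5 0.58 step 0.15 2.44 -0.24
6 40 10 minj5 0.37 step 0.20 2.55 -0.34
6 40 20 minj5 0.54 step 0.18 2.51 -0.26
6 44 10 minj5 0.33 step 0.26 2.63 -0.38
6 44 20 minj5 0.53 step 0.24 2.59 -0.27
grasp 12
12 36 -10 minj5 0.53 step 0.12 2.39 -0.24
12 36 0 minj5 0.53 step 0.13 2.39 -0.24
12 36 10 minj5 0.58 step 0.13 2.39 -0.25
12 36 20 minj5 0.66 step 0.12 2.37 -0.21
12 40 -10 minj5 0.41 step 0.16 2.47 -0.29
12 40 0 minj5 0.40 step 0.16 2.47 -0.29
12 40 10 minj5 0.48 step 0.16 2.47 -0.29
12 40 20 minj5 0.59 step 0.15 2.44 -0.24
12 44 10 minj5 0.39 step 0.20 2.55 -0.33
12 44 20 minj5 0.54 step 0.18 2.52 -0.26
grasp 18
18 36 -10 minj5 0.67 step 0.10 2.32 -0.19
18 36 0 minj5 0.67 step 0.11 2.32 -0.19
18 36 10 minj5 0.70 step 0.11 2.32 -0.19
18 36 20 minj5 0.75 step 0.10 2.3 -0.17
18 40 -10 minj5 0.56 step 0.12 2.4 -0.24
18 40 0 minj5 0.55 step 0.13 2.39 -0.24
18 40 10 minj5 0.60 step 0.13 2.4 -0.24
18 40 20 minj5 0.67 step 0.13 2.38 -0.21
18 44 -10 minj5 0.43 step 0.16 2.48 -0.28
18 44 0 minj5 0.43 step 0.16 2.47 -0.28
18 44 10 minj5 0.49 step 0.16 2.48 -0.28
18 44 20 minj5 0.60 step 0.15 2.45 -0.23
grasp 24
24 36 -10 minj5 0.80 step 0.09 2.25 -0.13
24 36 0 minj5 0.80 step 0.09 2.25 -0.13
24 36 10 minj5 0.82 step 0.09 2.25 -0.13
24 36 20 minj5 0.85 step 0.09 2.24 -0.12
24 40 -10 minj5 0.70 step 0.09 2.32 -0.18
24 40 0 minj5 0.69 step 0.11 2.32 -0.18
24 40 10 minj5 0.72 step 0.11 2.33 -0.18
24 40 20 minj5 0.77 step 0.10 2.31 -0.16
24 44 -10 minj5 0.58 step 0.12 2.4 -0.23
24 44 0 minj5 0.58 step 0.13 2.4 -0.22
24 44 10 minj5 0.61 step 0.13 2.4 -0.23
24 44 20 minj5 0.68 step 0.12 2.38 -0.2
```

```bash
python3 - <<'E'
from h import *
p,q=grasp(0); print(p,r.move_straight(p,q,speed=.05,max_force=4)); s0=r.read_state(); print(s0["eef_pos"],s0["contact_force"])
command_gripper(.0,force=100); s=r.read_state(); print("grip",s["grip_width"],s["grip_force"],s["contact_force"])
r.move_straight(s["eef_pos"]+[0,0,.05],speed=.1); s=r.read_state(); print(s["grip_width"],s["contact_force"],s["torque"],s["time_s"])
im,d=optics.get_image("side");np.savez("s4.npz",p=im,d=d); crop(im,250,120,370,290,3.5,"pics/s4.png")
E
```

```text
[ 0.39956039 -0.2412699   0.15967742] False
[ 0.39977193 -0.24142077  0.15988123] [-0.09387671 -0.12522426 -0.15738693]
grip 0.023905452427965986 97.82199025154114 [-0.76132324 -2.33143126  2.38921594]
0.024105786693051103 [-0.7801169   0.59315695 -3.70045051] [ 0.0356787  -0.18879344 -0.02254173] 5.1583
```

View pics/s4.png

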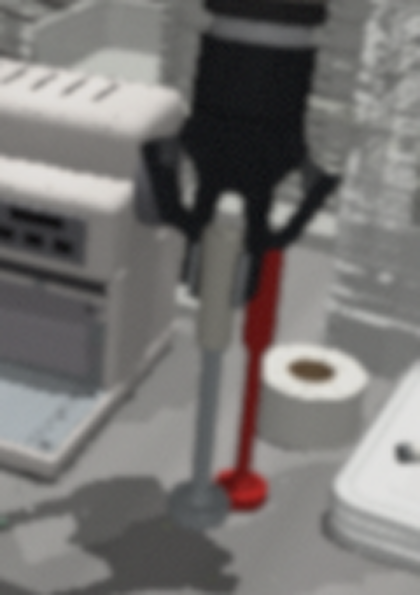

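The tamper is lifted and hangs upright: top at crop (230,200), foot at (200,505), clear of the red one. I'll measure the held axis from depth.

```bash
python3 - <<'E'
from h import *
f=np.load("s4.npz");p,d=f["p"],f["d"];C=cloud("side",d)
n=p.astype(int); white=(n.min(2)>75)&(d>0)&(abs(C[...,0]-.405)<.05)&(abs(C[...,1]+.24)<.05)
for a in np.arange(.04,.29,.02):
    q=C[white&(C[...,2]>a)&(C[...,2]<a+.02)]; uv=np.argwhere(white&(C[...,2]>a)&(C[...,2]<a+.02))
    if len(q): print(a.round(2),len(q),np.median(q,0).round(4),"u",uv[:,1].min(),uv[:,1].max())
dk=(n.max(2)<70)&(d>0)&(abs(C[...,0]-.405)<.06)&(abs(C[...,1]+.24)<.09)&(C[...,2]>.2)
for a in np.arange(.2,.3,.015):
    q=C[dk&(C[...,2]>a)&(C[...,2]<a+.015)]
    if len(q): print("dk",a.round(3),len(q),np.median(q,0).round(4),q.min(0).round(3),q.max(0).round(3))
for z in(.05,.1,.2,.27): print(z,proj("side",[.406,-.241,z]))
print(r.read_state()["eef_pos"])
E
```

```text
0.04 55 [ 0.3874 -0.2484  0.055 ] u 298 315
0.06 140 [ 0.3978 -0.2465  0.0643] u 299 314
0.08 41 [ 0.4004 -0.245   0.0912] u 305 310
0.1 37 [ 0.3999 -0.2451  0.1112] u 306 311
0.12 40 [ 0.3995 -0.2446  0.1296] u 306 311
0.14 43 [ 0.4002 -0.2452  0.1506] u 307 312
0.16 41 [ 0.3997 -0.245   0.1693] u 307 313
0.18 54 [ 0.3967 -0.2459  0.1926] u 306 316
0.2 88 [ 0.3951 -0.2461  0.2097] u 306 317
0.22 97 [ 0.3948 -0.2446  0.2305] u 302 318
0.24 97 [ 0.395  -0.2474  0.2502] u 308 319
0.26 112 [ 0.3976 -0.2452  0.2709] u 302 337
0.28 35 [ 0.4099 -0.2528  0.2903] u 302 334
dk 0.215 3 [ 0.4009 -0.2602  0.2284] [ 0.398 -0.261  0.225] [ 0.409 -0.23   0.229]
dk 0.23 47 [ 0.401  -0.2617  0.2384] [ 0.394 -0.268  0.231] [ 0.414 -0.217  0.245]
dk 0.245 49 [ 0.4046 -0.2623  0.2525] [ 0.397 -0.268  0.245] [ 0.417 -0.217  0.26 ]
dk 0.26 120 [ 0.4039 -0.2414  0.2704] [ 0.398 -0.284  0.26 ] [ 0.427 -0.2    0.275]
dk 0.275 187 [ 0.4051 -0.2293  0.2823] [ 0.399 -0.292  0.275] [ 0.431 -0.189  0.29 ]
dk 0.29 197 [ 0.4074 -0.2352  0.2983] [ 0.399 -0.3    0.29 ] [ 0.433 -0.184  0.305]
0.05 [305.66897565 265.74792682]
0.1 [307.2880432  249.24938147]
0.2 [310.77014111 213.76627251]
0.27 [313.42331928 186.7299821 ]
[ 0.39937933 -0.2413524   0.2092858 ]
```

```bash
python3 - <<'E'
from h import *
r.move_straight(grasp(.09)[0],speed=.15)
r.reach(*push(-.09,-.045,D(40),clear=.06,dl=DL))
r.move_straight(*push(-.07,.035,D(40),clear=.02,dl=DL),speed=.12)
r.move_straight(*push(-.05,.035,D(40),clear=.003,dl=DL),speed=.06,max_force=4)
s=r.read_state(); print(s["eef_pos"],push(-.05,.035,D(40),dl=DL)[0],s["contact_force"],s["time_s"])
im,d=optics.get_image("side");np.savez("s5.npz",p=im,d=d); crop(im,190,130,330,270,4,"pics/s5.png")
t,dt=optics.get_image("top");np.savez("t5.npz",p=t,d=dt)
q,a=quat(D(40),YAW); tip=w(-.05,.035,0); tip[2]=.033+.044*np.sin(D(40)); print("rim exp",tip,(proj("side",tip)-[190,130])*4)
E
```

```text
[0.35662455 0.04299191 0.16525417] [0.35675835 0.04316497 0.1653184 ] [ 0.34478759  0.06510111 -2.65257198] 8.0333
rim exp [0.48107821 0.04837552 0.06128265] [148.5818517  356.22232832]
```

View pics/s5.png

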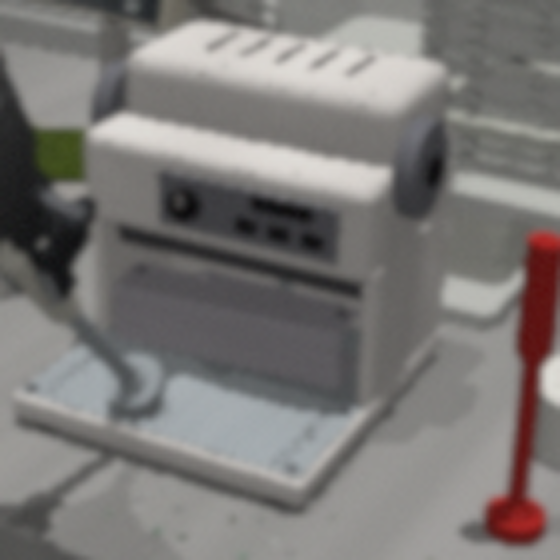

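The foot is low on the bed at crop (138,385), with its rim where expected at about (148,357). It is clear of the lip and the knob, so tapping can start.

```bash
cat >> h.py <<'E'
def at(x,y,clear=.003): return push(x,y,D(40),clear=clear,dl=DL)
def fx(): return float(r.read_state()["contact_force"]@[np.cos(YAW),np.sin(YAW),0])
def rim(): # present coder x of the rim
    e=r.read_state()["eef_pos"]; return float((e-at(0,0)[0])@[np.cos(YAW),np.sin(YAW),0])
def taps(y,x0,x1,step=.005,mf=9,speed=.012):
    """free approach to x0, then taps to x1; stops when a tap stalls at mf"""
    r.move_straight(*at(x0,y),speed=.05,max_force=mf); b=fx(); log=[]
    x=x0
    while x<x1-1e-6:
        x=min(x+step,x1); hit=r.move_straight(*at(x,y),speed=speed,max_force=mf)
        X=rim(); log.append((round(X*1e3,1),round(fx()-b,1),int(hit)))
        r.move_straight(*at(X-.002,y),speed=.03)
        if hit: break
    print("y",y,log,"t",r.read_state()["time_s"]); return X,bool(hit)
def fence(n):
    im,d=optics.get_image("side");np.savez(n,p=im,d=d);C=cloud("side",d)
    c,s=np.cos(YAW),np.sin(YAW);E=(C-ORG)@np.array([[c,-s,0],[s,c,0],[0,0,1]])
    m=(d>0)&(E[...,2]>.05)&(E[...,2]<.074)&(E[...,0]>.004)&(E[...,0]<.075)&(abs(E[...,1])<.088)
    q=E[m]
    for _ in range(4):
        A=np.c_[q[:,1],np.ones(len(q))];k=np.linalg.lstsq(A,q[:,0],rcond=None)[0];e=q[:,0]-A@k;q=q[abs(e)<max(2*e.std(),.002)]
    print("fence x0 %.1f mm, askew %.2f deg, n %d std %.4f y %.3f..%.3f"%(k[1]*1e3,-np.degrees(np.arctan(k[0])),len(q),e.std(),q[:,1].min(),q[:,1].max()))
E
python3 - <<'E'
from h import *
taps(.035,.005,.026)
r.move_straight(*at(-.01,.035),speed=.08); fence("s6.npz")
E
```

```text
y 0.035 [(10.0, 0.2, 0), (15.0, 0.7, 0), (19.3, -4.7, 0), (24.3, -4.8, 0), (25.6, -4.1, 0)] t 13.9167
fence x0 24.2 mm, askew 1.35 deg, n 298 std 0.0014 y -0.086..0.088
```

```bash
python3 - <<'E'
from h import *
taps(.035,.023,.0285)
r.move_straight(*at(.02,0),speed=.06)
X,h=taps(0,.024,.064,step=.006)
r.move_straight(*at(X-.012,0),speed=.08); fence("s7.npz")
E
```

```text
y 0.035 [(27.3, -5.7, 0), (28.2, -4.4, 0)] t 16.825
y 0 [(29.4, -3.6, 0), (30.3, -1.6, 1)] t 19.425
fence x0 29.3 mm, askew 0.87 deg, n 234 std 0.0015 y -0.088..0.088
```

```bash
python3 - <<'E'
from h import *
r.move_straight(*at(.027,0),speed=.06); print(r.read_state()["contact_force"].round(1))
for x in(.030,.032,.034,.036):
    h=r.move_straight(*at(x,0),speed=.008,max_force=9); s=r.read_state(); print(x,h,rim(),s["contact_force"].round(1),s["torque"].round(2),s["grip_width"],s["time_s"])
    if h: break
E
```

```text
[-0.3  0.1 -3.6]
0.03 False 0.029917717039307096 [ 0.5  0.7 -2.9] [-0.02  0.74 -0.01] 0.02368889053786527 20.5667
0.032 False 0.0314706333146328 [-4.5 -1.1  1.2] [-0.19  1.43 -0.09] 0.02382135178824542 20.9667
0.034 False 0.03354155634053689 [-5.1 -0.2  0.3] [-0.15  1.42 -0.05] 0.024384415309296494 21.3667
0.036 False 0.035690940443946974 [-5.1 -1.  -0.9] [-0.08  1.46 -0.  ] 0.02390368528871564 21.7667
```

```bash
python3 - <<'E'
from h import *
X,h=taps(0,.034,.066,step=.005,mf=11,speed=.01)
r.move_straight(*at(X-.012,0),speed=.08); fence("s8.npz")
E
```

```text
y 0 [(38.6, -4.9, 0), (43.4, -5.0, 0), (45.4, -3.9, 1)] t 24.8917
fence x0 44.0 mm, askew 2.53 deg, n 246 std 0.0016 y -0.087..0.088
```

```bash
python3 - <<'E'
from h import *
r.move_straight(*at(.032,.04),speed=.08)
X,h=taps(.04,.040,.050,step=.004,mf=12,speed=.008)
r.move_straight(*at(X-.012,.04),speed=.08); fence("s9.npz")
E
```

```text
y 0.04 [(43.7, -3.5, 0), (47.1, -7.8, 0), (47.8, -5.4, 1)] t 29.1083
fence x0 46.4 mm, askew -0.23 deg, n 265 std 0.0016 y -0.088..0.083
```

```bash
python3 - <<'E'
from h import *
r.move_straight(*at(.034,-.04),speed=.08); r.move_straight(*at(.0445,-.04),speed=.03,max_force=8); b=r.read_state()["contact_force"]
for x in np.arange(.046,.0581,.001):
    h=r.move_straight(*at(x,-.04),speed=.006,max_force=12); print(round(x,4),h,round(rim()*1e3,2),(r.read_state()["contact_force"]-b).round(1))
    if h or fx()<-11: break
X=rim(); r.move_straight(*at(X-.012,-.04),speed=.08); fence("s10.npz"); print(r.read_state()["time_s"])
E
```

```text
0.046 False 45.97 [ 0.5 -1.9  0.2]
0.047 False 46.94 [ 1.3 -0.5  0.9]
0.048 False 47.74 [-1.5 -1.6  2.4]
0.049 False 48.51 [-5.3 -1.2  5.1]
0.05 False 49.15 [-10.5  -2.5   9.9]
fence x0 46.5 mm, askew -0.11 deg, n 249 std 0.0018 y -0.088..0.088
33.1083
```

```bash
cat >> h.py <<'E'
def test(y,x0,xe,lim=11,dx=.0007):
    r.move_straight(*at(x0-.008,y),speed=.08); r.move_straight(*at(x0,y),speed=.03,max_force=8); b=fx(); L=[]
    for x in np.arange(x0+dx,xe,dx):
        r.move_straight(*at(x,y),speed=.006,max_force=14); f=fx()-b; L.append((round(rim()*1e3,2),round(f,1)))
        if f<-lim: break
    X=rim(); r.move_straight(*at(X-.012,y),speed=.08); print(y,L,r.read_state()["time_s"])
E
python3 - <<'E'
from h import *
test(.04,.045,.053); fence("s11.npz"); test(-.04,.046,.053); fence("s12.npz")
E
```

```text
0.04 [(45.66, 1.0), (46.45, 0.8), (47.05, 0.8), (47.62, -1.0), (48.17, -3.3), (48.64, -6.3), (49.05, -8.1), (49.39, -11.7)] 37.125
fence x0 46.6 mm, askew -0.38 deg, n 272 std 0.0017 y -0.087..0.081
-0.04 [(46.66, -0.3), (47.26, -2.4), (47.84, -3.4), (48.38, -5.9), (48.83, -9.5), (49.3, -11.9)] 40.65
fence x0 46.4 mm, askew -0.08 deg, n 249 std 0.0018 y -0.087..0.088
```

Both ends now stall at the same rim position (49.3 mm) with a steadily rising force and no sliding. The fence is home and square, so I'll withdraw and check how the tamper hangs before setting it down.

```bash
cat >> h.py <<'E'
def axis(n):
    im,d=optics.get_image("side");np.savez(n,p=im,d=d);C=cloud("side",d);N=im.astype(int)
    e=r.read_state()["eef_pos"]
    m=(N.min(2)>75)&(d>0)&(abs(C[...,0]-.405)<.07)&(abs(C[...,1]-e[1])<.05)
    h=e[2]-grasp(0)[0][2]; P=[]
    for a in np.arange(h+.02,h+.13,.01):
        q=C[m&(C[...,2]>a)&(C[...,2]<a+.01)]
        if len(q)>5: P.append(np.median(q,0))
    P=np.array(P); print("h",h,"tilt deg x,y",[np.degrees(np.arctan(np.polyfit(P[:,2],P[:,i],1)[0])).round(2) for i in(0,1)],P[0].round(4),P[-1].round(4))
E
python3 - <<'E'
from h import *
r.move_straight(*at(-.05,-.04),speed=.12)
r.move_straight(*at(-.09,-.045,clear=.06),speed=.12)
r.reach(*grasp(.09)); axis("s13.npz"); fence("s14.npz")
s=r.read_state(); print(s["eef_pos"],s["contact_force"],s["time_s"])
E
```

```text
h 0.08972389626673566 tilt deg x,y [np.float64(-0.5), np.float64(-0.08)] [ 0.4005 -0.2431  0.1139] [ 0.3989 -0.2428  0.2146]
fence x0 46.6 mm, askew -0.23 deg, n 276 std 0.0012 y -0.087..0.087
[ 0.39891554 -0.240105    0.24995801] [-0.14021069  0.14026598 -2.51800919] 43.3167
```

```bash
python3 - <<'E'
from h import *
q=grasp()[1]
r.move_straight(grasp(.006)[0],q,speed=.08)
print(r.move_straight(grasp(-.006)[0],q,speed=.008,max_force=3)); s=r.read_state(); print(s["eef_pos"]-grasp(0)[0],s["contact_force"])
command_gripper(.03,force=20); r.hold(.2); command_gripper(.065); r.hold(.2)
r.move_straight(s["eef_pos"]+[0,0,.12],speed=.08)
r.hold(.3); axis("s15.npz"); im=np.load("s15.npz")["p"]; crop(im,190,100,350,290,3,"pics/s15.png"); fence("s16.npz"); print(r.read_state()["time_s"],r.read_state()["contact_force"])
E
```

```text
True
[-7.97390205e-05 -8.37384053e-05  4.37430886e-04] [ 0.61387087 -0.78657131  5.93956227]
h 0.12034444266798394 tilt deg x,y [np.float64(1.44), np.float64(1.24)] [ 0.3961 -0.2466  0.1464] [ 0.4005 -0.2442  0.2237]
fence x0 46.6 mm, askew -0.18 deg, n 303 std 0.0015 y -0.088..0.088
48.4583 [ 0.06051895 -0.28329077  0.61819993]
```

View pics/s15.png

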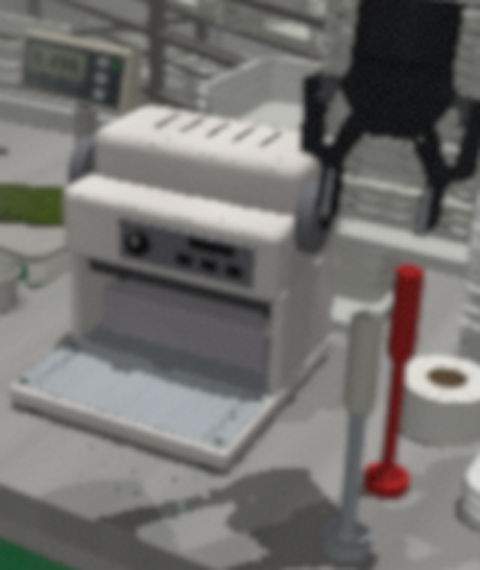

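The tamper stands upright at crop (365,320) to (347,545), the gripper is clear above it, and the fence sits back and square under the head. Nothing else has been disturbed, so I'm handing in.

```bash
python3 -c "
from h import *
print(r.finish_job())"
```

```text
the job is handed in; nothing more can be done
None
```

I handed the job in at about 48 s: the fence bears on the stop at both ends and measures square to about 0.2°, tapping force stayed under about 12 N along the push direction, and the tamper stands upright on the table where it started; I could not read the home pin or gauge-stop joints directly.

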